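Find the concealed catch of a sample chest by feel and open its drawer

ROBOT

A 6-joint arm with a two-finger parallel gripper is mounted at the origin on the work surface. World frame = base frame: x ahead of the robot, y to its left, z up, the work surface at z = 0. Lengths are in mm, angles in rad, forces in N, time in s.
With the tool pointing down it reaches from about 350 to 1000 mm from the base axis. Payload 7.1 kg.
Tool frame: the origin (TCP) lies midway between the tips of the shut fingers; the grasp point (between the pads) lies 19 mm behind it; y points along the fingers, z is the direction in which the jaws open and shut, and the axes are right-handed (so a half turn about y gives the same grasp; the last joint's range is limited). The gripper opens to 85 mm and grips with 20 to 120 N. Pads are 22 mm wide; open, the fingers measure 114 mm over their backs; the gripper's body (76 mm by 85 mm) begins 54 mm behind the grasp point. The pads swing forward as they close: fully open they stand 13 mm farther back than shut.
Start: joints at [1.097, 0.423, 1.63, -0, 1.089, -0.019], TCP at [274.519, 561.466, 231.319] pointing down, gripper open.
Joint ranges: [-3, 3], [-0.9, 2.11], [0.09, 2.58], [-1.31, 4.45], [0.11, 2.69], [-2.54, 2.54]. Speed limits (rad/s): [2.39, 2.39, 3.01, 3.14, 3.14, 3.14].

INTERFACE

Orientations are given as a 3x3 rotation matrix whose columns are the frame's x, y, z axes.
In Python, from station import robot, eyes gives the robot as it stands. The module is installed in compiled form; this text tells all that it offers. Calls block until the motion is done:
- robot.movep(position, orientation): joint-space move of the TCP to a pose.
- robot.line_to(position, rotation=None, vel=150, max_force=None): straight line of the TCP; rotation=None keeps the orientation; vel is the mean speed in mm/s. With max_force (N) it stops when the force on the tool has changed by that much, and returns True; else False.
- robot.move_joints(angles): joint-space move.
- robot.command_gripper(opening, effort=None): finger opening in mm; effort is the grip in N (None keeps the last); returns when the fingers have stopped.
- robot.wait(seconds).
- robot.ik(position, orientation): joint angles nearest the present ones, or None.
- eyes.grab_frame(name): name is "scene" or "top"; returns (picture, depth): 420x560x3 uint8, red, green, blue; 420x560 float32, mm along the optical axis (not along the pixel's ray), 0 where there is no reading.
- eyes.camera_model(name): a dict with "vertical_fov" (degrees; the focal length in pixels is half the picture's height over the tangent of half this angle, whatever the lens; pixels are square), "cx", "cy" (the principal point, pixels), "eye" and "rotation" of the camera in the world. Camera axes: x right, y down, z forward; pixel columns grow to the right and rows downward; lengths in mm; the calibration is good to about 2 mm. A picture is of the moment at which its call begins. camera_model takes no time and is no camera call.
A pose or a line that the arm cannot do raises robot.IKError and nothing moves.
- robot.job_done(): hands the job in, once; it reports no verdict.
Readings, each from a call of its own:
- robot.current_t(): time.
- robot.current_q(): joint angles.
- robot.current_qd(): joint speeds.
- robot.current_effort(): joint torques, N m.
- robot.current_eef_pos(): TCP position.
- robot.current_tcp_rot(): TCP orientation.
- robot.current_force(): force on the tool from outside, world axes, zero at the start.
- robot.current_torque(): the same for the moment, N m.
- robot.current_width(): finger opening in mm.
Only numpy, scipy, OpenCV 4.12 (cv2) and the standard library are available. Lean on these libraries where they do the work, as an engineer would, in place of code of your own. Each camera call takes 0.05 s, during which the arm holds its last target. There are 200 camera calls.

TASK

The drawer of the wooden sample chest is held by a concealed catch: somewhere under the slatted strip along the chest's front top edge, a few of the slats are a sprung cover that sinks into a recess with the catch at its bottom. Feel along the strip with light pressure until the fingertips drop into the recess, press the catch so that the drawer springs part of the way out, then draw the drawer fully open to its stop and let go. Be gentle with the chest, and leave the things around and on top of it where they stand.

Things in the scene. Friction and masses are not known exactly. Their poses are not given: they have to be found in the camera images.
- chest: Fixed plywood sample chest, 500 wide (y), 220 deep (x), 118 mm high, slatted strip on its front top edge, drawer in its front. Origin: centre of underside; x from its front to its back, y along the strip, z up. Strip and chest crack when pushed by more than 40 N (the drawer aside). Top board behind the strip is level with it; raised end boards stand 8 mm higher, 105 mm beyond strip_mid.
- strip_mid (a point): Top face of the slatted strip, middle of its exposed 210 mm; axes as the chest's. Level row of identical light wood slats, 14 mm pitch, 30 mm wide in x (15 each side). Four neighbours (56 mm along y) are one sprung cover over a recess; nothing shows which: its centre lies anywhere within 70 mm of here along y. All others are firm (felt bed: 1 mm at 8 N).
- strip_end (a point): Left (+y) end of the exposed strip, top face, 105 mm along y from strip_mid. The cover yields at 1.2 N, 2 N when 8 mm down; there it meets the catch: 5 to 6 N, rising to about 9 N at 11.5 mm, where the drawer is let go; stop at 14 mm. Shut fingers must be wholly within its 56 mm to sink; then slid on they meet the recess's rigid end. The recess is open in front. The cover springs back after.
- drawer (a joint): How far the drawer is out, m: 0 shut, 0.120 at its stop. It slides straight out of the chest's front, along the chest's -x, towards the robot. Held shut until the catch is pressed; then a spring drives it out to about 0.06, where it stays. From there it must be drawn, with 2 to 5 N, slowly.
- drawer_lip (a point): Middle of the top rim of the drawer's plain front panel (no handle), moves with the drawer; axes as the chest's. Panel 12 thick (6 each side in x), 310 wide, 80 mm high; rim 28 mm below the strip's top. Sprung out, it leaves about 48 mm between panel and chest, where fingers can reach down behind it (70 mm deep, empty for 70 mm behind the panel) or pinch it.
- weight: Bystander, not to be moved: small brass knobbed weight, 44 mm wide, 42 mm high, stands on the chest's left or right end board. Origin at the centre of its underside
- jar: Bystander, not to be moved: small glass jar, 44 mm wide, 50 mm high, stands on the chest's right or left end board. Origin at the centre of its underside
- card_box: Bystander, not to be moved: low cardboard box, 60 x 80 x 28 mm, lies on the chest's top board behind the strip. Origin at the centre of its underside
- cup: Bystander, not to be moved: white ceramic cup, 80 mm wide, 95 mm high, on the table to the left. Origin at the centre of its underside
- tin: Bystander, not to be moved: aluminium tin, 76 mm wide, 60 mm high, on the table to the left. Origin at the centre of its underside
- bottle: Bystander, not to be moved: amber bottle, 60 mm wide, 150 mm high, on the table to the right. Origin at the centre of its underside
- spatula: Bystander, not to be moved: spatula 190 mm long, lies on the table to the right. Origin at the middle of its length, on its underside

How it is judged (in metres and radians):
On the way:
1. the catch has been pressed and the drawer has sprung out (value of joint drawer above 0.045 m), for 0.2 s.
At the end, for the whole second after the job is handed in: the drawer is drawn out by more than 110 mm of its 120 mm and is at rest (value of joint drawer above 0.11 m and velocity of joint drawer below 0.01 m/s); the robot touches nothing.
It fails at once if the chest (other than its drawer) is pushed with more than 40 N (contact force between chest and the fingers above 40 N or contact force between chest and the arm above 40 N).
It fails at once if a bystander is moved by more than 25 mm (distance of any of weight, jar, card_box, cup, tin, bottle, spatula from where it was at the start of the episode above 0.025 m).
It also fails if it takes over 64 s, if anything falls off the work surface, if the arm or the gripper's body presses on something with over 40 N, if the wrist force passes 120 N, or if a joint passes its speed limit or range.

## Working session

There is one attempt and no reset: what is moved stays moved. The work goes in short steps, each a Python script; the robot and the scene stay as the last script left them, time stands still between calls to the robot, and variables do not carry over. Pictures are saved under pics/ and viewed, about 8 in all and at most 12, crops included, and the job is handed in when it is done.

```bash
mkdir -p pics
cat > h.py <<'E'
import numpy as np, cv2
from station import robot, eyes
def world(name, depth, u, v, z=None):
    m=eyes.camera_model(name); f=210/np.tan(np.radians(m["vertical_fov"])/2)
    R=np.array(m["rotation"]); e=np.array(m["eye"])
    r=R@np.array([(u-m["cx"])/f,(v-m["cy"])/f,1.0])
    if z is not None: return e+r*(z-e[2])/r[2]
    d=np.median([x for x in depth[int(v)-1:int(v)+2,int(u)-1:int(u)+2].ravel() if x>0] or [0])
    return e+r*d
def shot(name, tag):
    p,d=eyes.grab_frame(name); cv2.imwrite(f"pics/{tag}.png",p[:,:,::-1]); np.save(f"pics/{tag}.npy",d); return p,d
E
python3 - <<'E'
from h import *
for n in("scene","top"):
    shot(n,n+"0"); print(eyes.camera_model(n))
print(robot.current_force(),robot.current_t(),robot.current_tcp_rot())
E
```

```text
{'vertical_fov': 46.96550965141041, 'cx': 284.29557429739043, 'cy': 212.2423672571917, 'eye': array([1204.18287545,  744.81619881,  956.85147644]), 'rotation': array([[-0.72650649,  0.44629265, -0.52250472],
       [ 0.68710486,  0.46221198, -0.56057738],
       [-0.00867362, -0.76627864, -0.64244985]])}
{'vertical_fov': 50.395811367827605, 'cx': 277.17982841043374, 'cy': 214.04688815492892, 'eye': array([ 374.33040471,   10.32814109, 1346.62557586]), 'rotation': array([[ 0.00946002, -0.99118701,  0.13213181],
       [-0.99991999, -0.01048644, -0.00707452],
       [ 0.00839776, -0.13205432, -0.99120691]])}
[-0.33509802 -0.31753446 -0.53396886] 0.1 [[ 8.98345967e-01 -6.35409699e-04  4.39288196e-01]
 [-4.39288655e-01 -1.23698259e-03  8.98345116e-01]
 [-2.74253486e-05 -9.99999033e-01 -1.39036659e-03]]
```

View pics/top0.png

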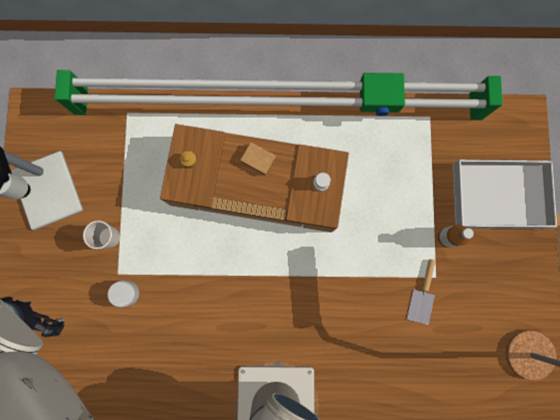

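View pics/scene0.png

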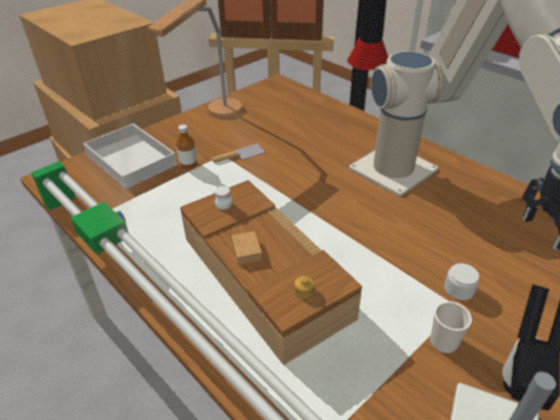

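The top view shows the chest, with corners near (174,125), (348,150), (335,230) and (162,200). The strip runs from about (213,203) to (286,214). The weight is at (188,158), the jar at (322,181) and the card box at (258,158). I'll enlarge the chest.

Run:
```python
import cv2
p=cv2.imread("pics/top0.png")[115:240,155:355]
cv2.imwrite("pics/crop1.png",cv2.resize(p,None,fx=4,fy=4,interpolation=cv2.INTER_CUBIC))
```

```text
(no output)
```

View pics/crop1.png

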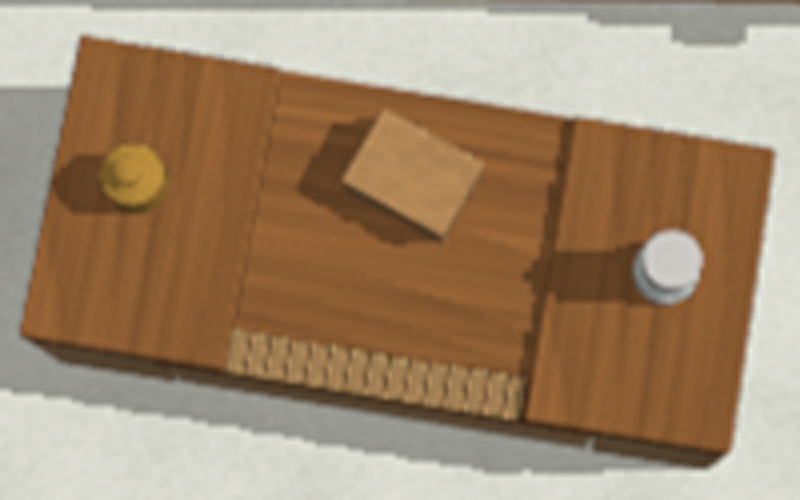

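The enlarged crop shows the end-board top corners at crop (82,37), (22,333), (775,151) and (728,455). The strip's front edge runs from (229,370) to (522,417), and its back edge from (233,330) to (524,375).

```bash
cat > m.py <<'E'
from h import *
d=np.load("pics/top0.npy")
W=lambda u,v,z=None: world("top",d,155+(u+.5)/4-.5,115+(v+.5)/4-.5,z)
for q in[(130,300),(650,380),(400,280),(300,356),(450,375)]: print("h",W(*q).round(1))
C={k:W(*q,126) for k,q in dict(BL=(82,37),FL=(22,333),BR=(775,151),FR=(728,455)).items()}
S={k:W(*q,118) for k,q in dict(fl=(229,370),fr=(522,417),bl=(233,330),br=(524,375)).items()}
for k,v in {**C,**S}.items(): print(k,v.round(1))
n=np.linalg.norm
print("width",n(C['BL']-C['BR']),n(C['FL']-C['FR']),"depth",n(C['BL']-C['FL']),n(C['BR']-C['FR']),"strip",n(S['fl']-S['fr']),n(S['bl']-S['fl']))
yv=(C['BL']-C['BR']+C['FL']-C['FR'])[:2]; print("yaw",np.degrees(np.arctan2(-yv[0],yv[1])))
yv=(S['fl']-S['fr']+S['bl']-S['br'])[:2]; print("yaw strip",np.degrees(np.arctan2(-yv[0],yv[1])))
xv=(C['BL']-C['FL']+C['BR']-C['FR'])[:2]; print("yaw depth",np.degrees(np.arctan2(xv[1],xv[0])))
print("centre",sum(C.values())/4,"strip mid",sum(S.values())/4)
E
python3 m.py
```

```text
h [603.1 252.4 124.4]
h [ 550.8 -108.9  123.9]
h [620.9  65.6 116.5]
h [565.9 134.1 118.7]
h [553.8  29.7 117.6]
BL [791.4 292.8 126. ]
FL [578.7 325.9 126. ]
BR [ 714.3 -197.1  126. ]
FR [ 499.  -162.3  126. ]
fl [555.6 183.3 118. ]
fr [524.8 -20.6 118. ]
bl [583.8 181.3 118. ]
br [554.3 -21.8 118. ]
width 495.99927131279105 494.5825326165815 depth 215.20188778670345 218.06949769901263 strip 206.17015084404483 28.275491238233162
yaw -9.110802423563099
yaw strip -8.427586732820382
yaw depth -9.012189972342592
centre [645.86408607  64.8289991  126.        ] strip mid [554.63006928  80.5364505  118.        ]
```

The sizes agree with those given (495×217, strip 206, tops at 118 and 125) and yaw is about -9°. Next I shut the fingers, move above the strip and probe along it with light pressure.

```bash
cat >> h.py <<'E'
a=np.radians(-9.0); xv=np.array([np.cos(a),np.sin(a),0]); yv=np.array([-np.sin(a),np.cos(a),0])
R0=np.column_stack([xv,[0,0,-1],yv]); mid=np.array([553.3,80.1,0])
P=lambda x,y,z: mid+x*xv+y*yv+np.array([0,0,z])   # x,y from strip_mid in chest axes, z world
E
cat > s1.py <<'E'
from h import *
robot.command_gripper(0,40)
robot.movep(P(-2,-60,240),R0); robot.line_to(P(-2,-60,130),vel=150)
robot.wait(.2); print(robot.current_t(),robot.current_width(),robot.current_eef_pos(),robot.current_force())
hit=None
for y in range(-60,61,20):
    robot.line_to(P(-2,y,124),vel=60)
    s=robot.line_to(P(-2,y,109),vel=20,max_force=3.5)
    z=robot.current_eef_pos()[2]; print(y,s,round(z,1),robot.current_force().round(1),round(robot.current_t(),1))
    if not s or z<113: hit=y; break
    robot.line_to(P(-2,y,124),vel=60)
print("hit",hit)
E
python3 s1.py
```

```text
4.1083 -0.09366956919366605 [542.5814834   21.16553224 130.96915792] [ 1.08245816 -0.87550535 -0.80863391]
-60 True 117.2 [-1.1 -0.1  6.9] 4.8
-40 True 117.2 [-1.9  0.6  7.5] 6.0
-20 True 117.2 [-1.2 -0.5  8.3] 7.2
0 True 117.2 [-1.7  0.1  8.3] 8.4
20 True 117.2 [-1.1 -0.2  8.4] 9.7
40 True 117.2 [-1.6 -0.2  8. ] 10.9
60 True 109.8 [-0.1  1.   4.4] 12.3
hit 60
```

The fingers dropped into the recess at y=+60. Now I press the catch.

Run:
```python
from h import *
for z in (107,105.5,104.5):
    s=robot.line_to(P(-2,60,z),vel=8,max_force=12); print(z,s,robot.current_eef_pos().round(1),robot.current_force().round(1))
    if s: break
robot.wait(.3)
robot.line_to(P(-2,60,150),vel=80)
robot.line_to(P(-80,0,200),vel=150)
robot.line_to(P(-80,-150,260),vel=200)
shot("top","top1");shot("scene","scene1"); print(robot.current_t(),robot.current_force())
p=cv2.imread("pics/top1.png")[160:290,155:355]
cv2.imwrite("pics/crop2.png",cv2.resize(p,None,fx=4,fy=4,interpolation=cv2.INTER_CUBIC))
```

```text
107 False [560.8 139.6 107.5] [-1.  -1.2  7.6]
105.5 False [560.9 139.6 106. ] [-0.8 -1.3  8.2]
104.5 False [560.9 139.6 105.1] [-2.3 -1.4  8.5]
16.3417 [-0.84101006  0.12689834  0.61050334]
```

View pics/crop2.png

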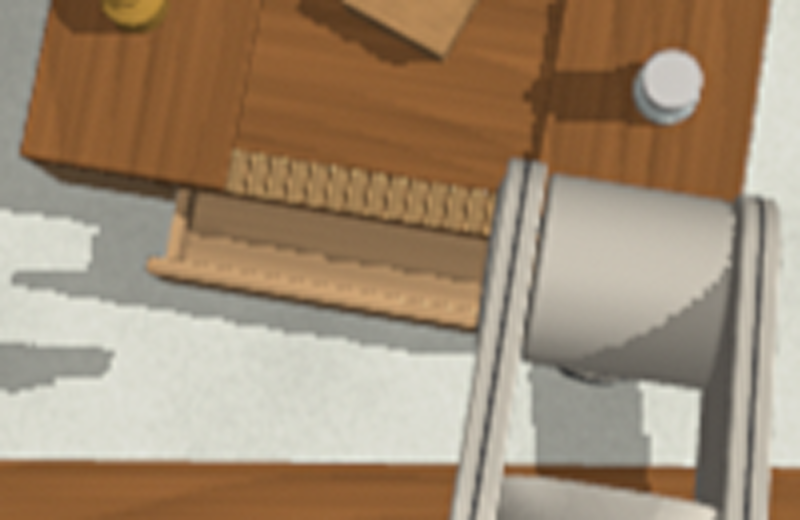

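The drawer has sprung out. The panel rim runs from crop (150,264) to (478,320), with an open gap behind it. I'll compute where the rim is.

Run:
```python
from h import *
d=np.load("pics/top1.npy")
for q in[(150,272),(475,328),(155,258),(480,313)]:
    u,v=155+(q[0]+.5)/4-.5,160+(q[1]+.5)/4-.5
    w=world("top",d,u,v,90); print(w.round(1),((w-mid)@xv).round(1),((w-mid)@yv).round(1))
```

```text
[500.6 241.2  90. ] -77.2 150.9
[463.4  11.3  90. ] -78.1 -82.0
[510.6 238.   90. ] -66.9 149.3
[474.    7.9  90. ] -67.1 -83.7
```

Run:
```python
from h import *
robot.line_to(P(-44,0,190),vel=150)
s=robot.line_to(P(-44,0,62),vel=60,max_force=8); print(s,robot.current_eef_pos().round(1),robot.current_force().round(1))
if s: raise SystemExit
rel=lambda: round((robot.current_eef_pos()-mid)@xv,1)
for x,v,f in((-80,20,12),(-105,20,12),(-125,10,12)):
    s=robot.line_to(P(x,0,62),vel=v,max_force=f); print(x,s,rel(),robot.current_force().round(1),robot.current_t())
    if s: break
```

```text
False [510.   87.   62.2] [0.2 0.6 0.3]
-80 False -80.0 [0.1 0.3 1.1] 21.8583
-105 False -105.2 [ 0.2 -0.2  0.6] 23.2583
-125 True -110.9 [ 0.5 -0.8  0.3] 24.2333
```

Run:
```python
from h import *
rel=lambda: round((robot.current_eef_pos()-mid)@xv,1)
robot.wait(.3)
s=robot.line_to(P(-125,0,62),vel=6,max_force=15); print(s,rel(),robot.current_force().round(1),robot.current_t())
x=rel()+6
robot.line_to(P(x,0,62),vel=20); robot.line_to(P(x,0,180),vel=80)
robot.line_to(P(x,-180,280),vel=200); robot.wait(.3)
shot("top","top2"); print(robot.current_t(),robot.current_force().round(1))
p=cv2.imread("pics/top2.png")[110:310,90:370]
cv2.imwrite("pics/crop3.png",cv2.resize(p,None,fx=2.8,fy=2.8,interpolation=cv2.INTER_CUBIC))
```

```text
True -110.7 [ 1.1 -0.2  0.8] 25.45
29.0583 [-0.6 -0.4  0.4]
```

View pics/crop3.png

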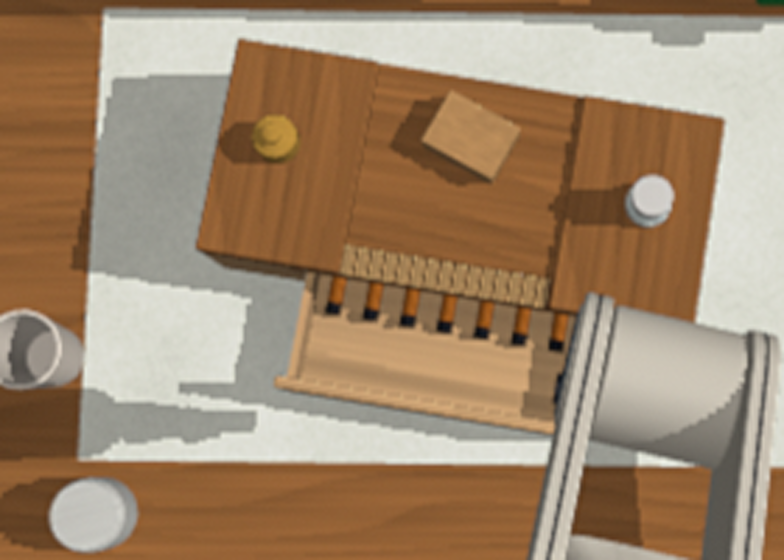

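The drawer stands well out, with its rim from crop (277,386) to (550,431), and the weight, jar and box look undisturbed. I'll work out how far the drawer travelled.

Run:
```python
from h import *
for q in[(277,386),(550,431),(285,375),(552,421)]:
    u,v=90+(q[0]+.5)/2.8-.5,110+(q[1]+.5)/2.8-.5
    w=world("top",None,u,v,90); print(((w-mid)@xv).round(1))
b,c=[cv2.imread(f"pics/top{i}.png").astype(int) for i in(0,2)]
for n,(u,v) in dict(weight=(188,158),jar=(322,181),box=(258,158),cup=(98,235),tin=(122,294),bottle=(460,236),spat=(425,295)).items():
    s=np.s_[v-14:v+15,u-14:u+15]; print(n,abs(b[s]-c[s]).mean().round(2))
```

```text
-134.0
-132.9
-121.9
-122.7
weight 1.58
jar 1.85
box 1.85
cup 4.9
tin 2.41
bottle 1.64
spat 1.91
```

```bash
python3 -c "
from h import *
robot.job_done(); print(robot.current_t())"
```

```text
the job is handed in; nothing more can be done
the job is handed in; nothing more can be done
```

The drawer is open to its stop and the job is handed in; the robot reported no verdict.

- **Finding the catch:** I probed the strip every 20 mm with light pressure (readings up to about 8 N). The slats were firm from -60 to +40 mm, and the fingers sank at +60 mm.
- **Pressing it:** I pressed about 13 mm down at about 8.5 N, and the drawer sprung out.
- **Opening the drawer:** I hooked the shut fingers behind the panel and drew it slowly until it resisted firmly. A second pull stopped at the same place.

**Last checks:**
- **Drawer:** the last picture puts the panel about 119 mm out, and the finger position at the stop agrees.
- **Robot:** the hand was well clear, with the force reading near zero. The time was about 29 s, within the 64 s limit.
- **Bystanders:** before-and-after pictures show no visible movement. The cup area changed slightly more than the others. I put that down to the arm's shadow moving and did not check it separately.

No check failed.

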